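# Line up two rock cores on the layout tray

## Task

Lay out a composite core for the core holder: push the top of each rock core sideways with the fingertips, or push it from behind, to roll it across the smooth mat onto the black line, first the longer core and only then the shorter one, so that both finish at rest, lying along the line and centred over it. Roll them only by pushing: do not drag, pinch or pick them up, keep them on the mat, and leave the beaker, brass union, aluminium sleeve and spanner where they are.

Things in the scene. Friction and masses are not known exactly. Their poses are not given: they have to be found in the camera images.
- line (a point): middle of the straight black line (4 mm wide, 254 mm long) inlaid in the smooth white laminate mat of a grey layout tray; the point is on the mat's top, 10 mm above the work surface. x axis along the line, y axis across it in the plane of the mat, z up. The tray is fixed, 270 mm along x by 350 mm along y, with a rim 6 mm wide that stands 6 mm above the mat.
- long_core: longer rock core: solid sandstone cylinder, diameter 38 mm, length 75 mm, about 190 g, lying on the mat 40 to 80 mm to one side of the line. Origin at its centre, 19 mm above the mat; x axis along it, roughly parallel to the line at the start; y and z turn as it rolls. The mat's rolling resistance stops it within some millimetres of a slow push. Smooth stone: friction about 0.4.
- short_core: shorter rock core: as the long one, diameter 38 mm but length 50 mm, about 130 g. Origin at its centre, x axis along it. It starts on the other side of the line, spaced from the long core along it, so each rolls straight across without meeting the other. Light pressure on its very top rolls a core half as far as the finger goes; pushed from behind at mid-height it rolls with the finger; between the two a stiff finger wedges.
- beaker: empty clear plastic beaker, 64 mm across the rim, 75 mm high, standing loose on the bench beside the tray's +y side, not to be moved. Origin at the centre of its underside.
- union: brass tube union with two hexagons, 29 mm across, 52 mm high, standing loose on the bench behind the tray's far (+x) edge, not to be moved. Origin at the centre of its underside.
- sleeve: plain aluminium sleeve, 54 mm outside diameter, 30 mm high, standing loose on the bench behind the tray's far (+x) edge, not to be moved. Origin at the centre of its underside.
- spanner: steel spanner, 150 mm long, lying loose on the bench beside the tray's -y side, not to be moved. Origin at the underside of its middle, x axis along it.
There are look-alikes about, which are no part of the job. What is shaped like the long_core but purple or red is not meant.

How it is judged:
By the outcome, as a careful person would: the job done as asked, in the order asked, and still so for the second after the job is handed in, with the robot touching nothing.
It also fails if it takes over 61 s, if anything falls off the work surface, if the arm or the gripper's body presses on something with over 40 N, if the wrist force passes 120 N, or if a joint passes its speed limit or range.

## Robot

A 6-joint arm with a two-finger parallel gripper is mounted at the origin on the work surface. World frame = base frame: x ahead of the robot, y to its left, z up, the work surface at z = 0. Lengths are in m, angles in rad, forces in N, time in s.
With the tool pointing down it reaches from about 0.3 to 1 m from the base axis. Payload 5.1 kg.
Tool frame: the origin (TCP) lies between the finger pads; the fingertips stand 11 mm ahead of it and the grasp point (between the pads) lies 8 mm behind it (finger_overhang is the z of the fingertips in the tool frame, in m); z points along the fingers, x is the direction in which the jaws open and shut, and the axes are right-handed (so a half turn about z gives the same grasp; the last joint's range is limited). The gripper opens to 95 mm and grips with 3 to 60 N. Pads are 20 mm wide; open, the fingers measure 119 mm over their backs; the gripper's body (75 mm by 180 mm) begins 59 mm behind the grasp point.
Start: joints at [1.022, 0.124, 1.65, -0, 1.367, -0.083], TCP at [0.292, 0.581, 0.226] pointing down, gripper open.
Joint ranges: [-2.61, 2.61], [-1.02, 2.33], [0.03, 2.71], [-1.35, 4.49], [0.32, 2.68], [-2.91, 2.91]. Speed limits (rad/s): [2.57, 2.57, 3.14, 3.14, 3.14, 3.14].

## Interface

Orientations are given as a 3x3 rotation matrix whose columns are the frame's x, y, z axes.
In Python, from cell import get_obs, get_image, get_calibration, hand_in, finger_overhang gives the robot as it stands.
- The arm moves only by the tool servo_tool, never from a script. Its argument "moves" is a list of rows, each a list of 2 entries, a list of its own where there are three numbers: the shift along the tool's x, y, z as a fraction of full scale, then the turn, a rotation vector about the tool's x, y, z as a fraction of full scale. In form: [[[dx, dy, dz], [rx, ry, rz]], ...]. A call has 1 to 5 rows; each row is the pose to reach, as a shift and turn from the pose commanded when the call began, along the tool's axes at that moment; what a row does not reach only later rows make up. Full scale, the value 1, is 250 mm for a shift and 45 degrees for a turn. A row lasts 1/8 s, in which the tool goes at most 62.5 mm and 10.7 degrees, less where a joint would pass 70% of its speed; a pose out of reach is approached as far as the arm can. A call with a number of a shift or a turn outside -1 to 1 is refused whole. A call with a gripper value outside its range is refused whole. "hand" is the opening, from 0 (shut) to 1 (fully open), set as the call begins (left out, the last holds). The fingers move at their own pace and stop on an object; "force" is the grip in N (left out, the last holds). Time passes only in rows, so rows that repeat a pose let the fingers close. It gives the time, the measured TCP pose, the force and the opening at its end, in the units of the state.
- get_obs(): the state, without advancing time (a new reading comes with each control period).
- get_image(name): name is "scene" or "top" or "wrist"; returns the picture (480x640x3 uint8, red, green, blue); there is no depth.
- get_calibration(name): a dict with "camera_matrix" (3x3 intrinsics, pixels), "rvec" (rotation vector, rad) and "tvec" (3), from world to camera coordinates, as OpenCV has them; the wrist camera has in their place "tool_from_camera" (4x4, takes a point from camera to tool coordinates, whose origin is the TCP and whose axes are the tool frame's). Camera axes: x right, y down, z forward; pixel columns grow to the right and rows downward; lengths in m; the calibration is good to about 2 mm. The wrist camera is an equidistant fisheye: a pixel r from the principal point sees the ray r / f radians off the axis. A picture is of the moment at which its call begins: read the wrist's pose just before it. get_calibration takes no time and is no camera call.
- hand_in(): hands the job in, once; it reports no verdict.
The state is a dict: "t": time; "qpos": joint angles; "joint_velocities": joint speeds; "joint_torque": joint torques, N m; "ee_pos": TCP position; "eef_rot": TCP orientation; "wrist_force": force on the tool from outside, world axes, zero at the start; "moment": the same for the moment, N m; "gripper_width": finger opening in m.
Only numpy, scipy, OpenCV 4.12 (cv2) and the standard library are available. Lean on these libraries where they do the work, as an engineer would, in place of code of your own. Each camera call takes 0.05 s, during which the arm holds its last target.

## Working session

There is one attempt and no reset: what is moved stays moved. The work goes in short steps, Python scripts to look and compute and a tool call to move; the robot and the scene stay as the last step left them, time stands still between calls to the robot, and variables do not carry over. Pictures are saved under pics/ and viewed, and the job is handed in when it is done.

Besides the shell and the picture viewer there is one more tool, called after "Emit:" by a JSON object that holds its "op" and its "data". servo_tool: Moves the arm, as the interface text tells. Shift numbers are shares of 250 mm and turn numbers shares of 45 degrees, none past 1 either way. Its arguments: {"type":"object","properties":{"moves":{"type":"array","items":{"type":"array"}},"hand":{"type":"number"},"force":{"type":"number"}},"required":["moves"]}

```bash
mkdir -p pics; ls
python3 - <<'E'
from cell import *
import cv2
o=get_obs();print({k:o[k] for k in('t','ee_pos','eef_rot','gripper_width','wrist_force')}, finger_overhang)
for n in('top','scene'):
    cv2.imwrite(f'pics/{n}0.png',get_image(n)[:,:,::-1]); print(n,get_calibration(n))
print(get_calibration('wrist'))
E
```

```text
pics
{'t': 0.0, 'ee_pos': array([0.29164383, 0.58019864, 0.22440899]), 'eef_rot': array([[ 4.49134975e-01,  8.93463291e-01, -1.05946498e-03],
       [ 8.93461563e-01, -4.49136198e-01, -1.76362690e-03],
       [-2.05157996e-03, -1.54484713e-04, -9.99997884e-01]]), 'gripper_width': 0.09499669625761806, 'wrist_force': array([0.03425977, 0.25265855, 0.91451107])} 0.011
top {'camera_matrix': array([[450.53034853,   0.        , 319.92096704],
       [  0.        , 450.53034853, 239.03094352],
       [  0.        ,   0.        ,   1.        ]]), 'rvec': array([ 2.16974852, -2.13938994,  0.12000927]), 'tvec': array([-0.02545181,  0.67503367,  0.8427754 ])}
scene {'camera_matrix': array([[454.88658789,   0.        , 318.57731446],
       [  0.        , 454.88658789, 241.69497644],
       [  0.        ,   0.        ,   1.        ]]), 'rvec': array([ 0.65512394,  2.46546248, -1.34000122]), 'tvec': array([ 0.57014265, -0.11145916,  1.20207789])}
{'camera_matrix': array([[371.64829954,   0.        , 314.06187872],
       [  0.        , 371.64829954, 240.84223383],
       [  0.        ,   0.        ,   1.        ]]), 'tool_from_camera': array([[ 9.99999237e-01,  1.03689893e-03, -6.71708026e-04,
        -6.62337329e-04],
       [-7.94244520e-04,  9.56007614e-01,  2.93340776e-01,
        -8.33474059e-02],
       [ 9.46322723e-04, -2.93340019e-01,  9.56007708e-01,
        -1.58950641e-01],
       [ 0.00000000e+00,  0.00000000e+00,  0.00000000e+00,
         1.00000000e+00]])}
```

View pics/top0.png

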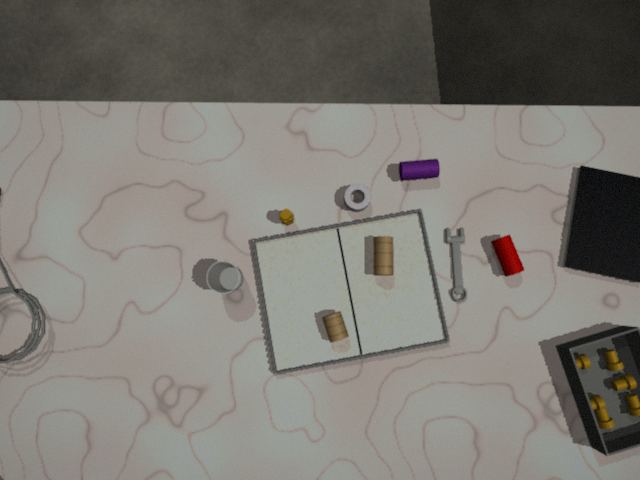

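View pics/scene0.png

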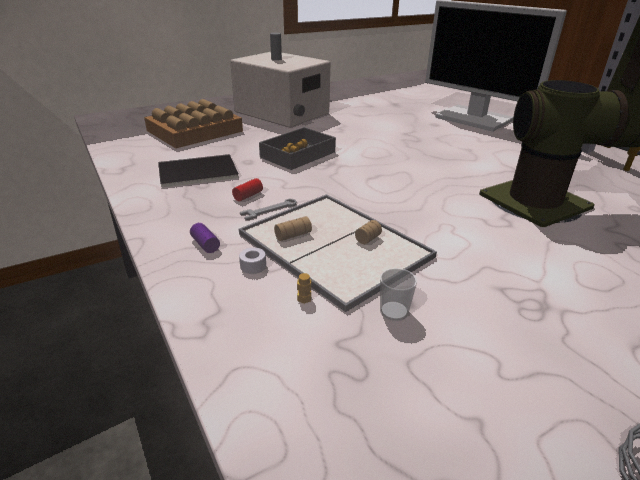

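```bash
cat > h.py <<'E'
import numpy as np,cv2
from cell import *
def ray(n,uv,o=None):
    c=get_calibration(n);K=np.array(c['camera_matrix']);uv=np.atleast_2d(np.array(uv,float))
    if n!='wrist':
        R=cv2.Rodrigues(np.array(c['rvec']))[0];t=np.array(c['tvec']).ravel()
        p=cv2.undistortPoints(uv.reshape(-1,1,2),K,None).reshape(-1,2)
        d=np.c_[p,np.ones(len(p))]@R
        return -R.T@t,d
    o=o or get_obs()
    a=(uv-K[:2,2])/K[0,0];r=np.linalg.norm(a,axis=1,keepdims=True)
    d=np.c_[a/np.maximum(r,1e-9)*np.sin(r),np.cos(r)]
    T=np.array(c['tool_from_camera']);Rw=np.array(o['eef_rot'])
    return Rw@T[:3,3]+o['ee_pos'],d@(Rw@T[:3,:3]).T
def at(n,uv,z,o=None):
    c,d=ray(n,uv,o); return c+d*((z-c[2])/d[:,2])[:,None]
def grab(n,f):
    o=get_obs();im=get_image(n)[:,:,::-1];cv2.imwrite(f'pics/{f}.png',im);return o,im
E
python3 - <<'E'
from h import *
print(at('top',[[338.5,229],[361,355]],.01), at('top',[[250,240],[421,210],[448,340],[274,371]],.016))
im=cv2.imread('pics/top0.png')
cv2.imwrite('pics/top0z.png',cv2.resize(im[200:380,240:460],None,fx=3.3,fy=3.3,interpolation=cv2.INTER_CUBIC))
hsv=cv2.cvtColor(im,cv2.COLOR_BGR2HSV)
for (x,y) in((383,256),(336,326),(300,300),(320,326)):print(hsv[y,x])
E
```

```text
[[ 0.70012221 -0.05311457  0.01      ]
 [ 0.45042108 -0.09976102  0.01      ]] [[ 0.67444128  0.12542192  0.016     ]
 [ 0.74041419 -0.21981486  0.016     ]
 [ 0.48257996 -0.26937894  0.016     ]
 [ 0.41807627  0.07001719  0.016     ]]
[ 18 103 126]
[ 19 109 131]
[ 56  11 160]
[13 31 99]
```

View pics/top0z.png

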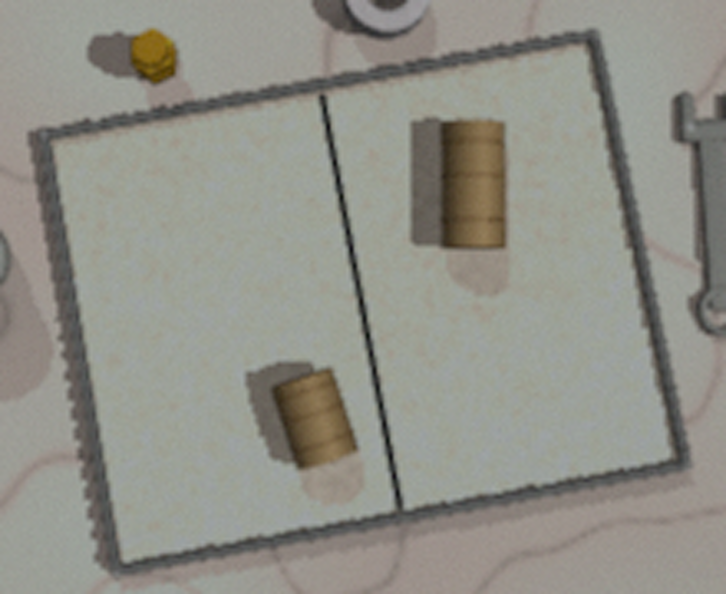

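```bash
cat >> h.py <<'E'
L0=np.array([.57527,-.07644]);u=np.array([.2497,.04665]);u/=np.linalg.norm(u);v=np.array([-u[1],u[0]])
def cores(n,im,o=None,zs=.029,amin=60,L0=L0,u=u):
    v=np.array([-u[1],u[0]])
    hsv=cv2.cvtColor(im,cv2.COLOR_BGR2HSV);m=cv2.inRange(hsv,(10,65,50),(28,255,255))
    m=cv2.morphologyEx(m,cv2.MORPH_OPEN,np.ones((3,3)))
    cs,_=cv2.findContours(m,cv2.RETR_EXTERNAL,cv2.CHAIN_APPROX_NONE)
    for c in cs:
        if cv2.contourArea(c)<amin: continue
        P=at(n,c.reshape(-1,2),zs,o)[:,:2].astype(np.float32)
        (cx,cy),(w,h),a=cv2.minAreaRect((P*1000));
        ang=a if w>h else a+90
        d=np.array([cx,cy])/1000-L0
        rel=(ang-np.degrees(np.arctan2(u[1],u[0]))+90)%180-90
        print(n,'ctr',round(cx,1),round(cy,1),'size',round(w,1),round(h,1),'along',round(d@u*1000,1),'across',round(d@v*1000,1),'yaw rel',round(rel,1),'px',c.reshape(-1,2).mean(0).round())
E
python3 - <<'E'
from h import *
print(ray('top',[[320,240]])[0])
cores('top',cv2.imread('pics/top0.png'))
o=get_obs();R=o['eef_rot'];print(R.T@(np.array([.575,-.076,.25])-o['ee_pos'])/.25)
E
```

```text
[ 0.56892442 -0.02509161  0.91776034]
top ctr 367.4 -616.1 size 38.8 20.0 along -303.5 across -492.3 yaw rel -0.9 px [635. 405.]
top ctr 354.5 -552.7 size 64.5 27.3 along -304.5 across -427.6 yaw rel 11.9 px [601. 412.]
top ctr 410.1 -600.3 size 26.6 42.1 along -258.5 across -484.6 yaw rel 85.0 px [626. 383.]
top ctr 447.4 -522.0 size 24.3 28.6 along -207.5 across -414.5 yaw rel 80.3 px [583. 362.]
top ctr 451.0 -583.4 size 38.4 28.0 along -215.2 across -475.5 yaw rel -1.7 px [614. 361.]
top ctr 505.8 -47.3 size 52.0 36.9 along -62.9 across 41.4 yaw rel 8.6 px [335. 327.]
top ctr 645.8 -141.0 size 73.8 35.7 along 57.5 across -76.4 yaw rel -10.6 px [383. 256.]
top ctr 721.3 52.7 size 30.5 28.1 along 167.2 across 100.2 yaw rel -9.3 px [286. 216.]
[-1.83653893  2.19158879 -0.09889632]
```

Emit:
{"op": "servo_tool", "data": {"moves": [[[-0.14,0.17,0],[0,0,0.18]],[[-0.28,0.34,0],[0,0,0.36]],[[-0.42,0.51,0],[0,0,0.54]],[[-0.56,0.68,0],[0,0,0.72]],[[-0.7,0.85,0],[0,0,0.9]]], "hand": 0.47}}

```text
t: 0.72
ee_pos: [0.4034, 0.3271, 0.2252]
eef_rot: [[0.923, 0.384, -0.0], [0.384, -0.923, -0.0], [-0.0, 0.0, -1.0]]
wrist_force: [0.8, 1.0, 0.4]
gripper_width: 0.0504
```

```bash
cat >> h.py <<'E'
def plan(along,across,z,dyaw=0,L0=L0,u=u):
    v=np.array([-u[1],u[0]])
    o=get_obs();R=np.array(o['eef_rot']);p=np.r_[L0+u*along/1000+v*across/1000,z]
    a=np.radians(dyaw);x=np.r_[np.cos(a)*u+np.sin(a)*v,0];zz=np.array([0,0,-1.]);Rt=np.c_[x,np.cross(zz,x),zz]
    d=p-o['ee_pos'];e=o['ee_pos'][:2]-L0
    print('t',o['t'].__round__(2),'tcp along %.1f across %.1f z %.1f'%(e@u*1e3,e@v*1e3,o['ee_pos'][2]*1e3),'w',round(o['gripper_width']*1e3,1),'F',o['wrist_force'].round(1))
    print(' shift',(R.T@d/.25).round(4),'turn',(cv2.Rodrigues(R.T@Rt)[0].ravel()/np.radians(45)).round(4))
E
python3 -c "
from h import *
plan(10,-40,.24)"
```

```text
t 0.72 tcp along -94.8 across 428.3 z 225.2 w 50.4 F [0.8 1.  0.4]
 shift [ 0.0212  1.9193 -0.0588] turn [0.0003 0.0005 0.2663]
```

Emit:
{"op": "servo_tool", "data": {"moves": [[[0,0.22,-0.02],[0,0,0.13]],[[0,0.46,-0.03],[0,0,0.266]],[[0,0.68,-0.05],[0,0,0.266]],[[0.01,0.9,-0.06],[0,0,0.266]],[[0.01,1,-0.06],[0,0,0.266]]]}}

```text
t: 1.35
ee_pos: [0.5031, 0.097, 0.2406]
eef_rot: [[0.983, 0.185, -0.0], [0.185, -0.983, -0.0], [-0.0, 0.0, -1.0]]
wrist_force: [0.5, 0.1, 0.1]
gripper_width: 0.0447
```

```bash
python3 -c "
from h import *
plan(10,-40,.24)"
```

```text
t 1.35 tcp along -39.1 across 183.7 z 240.6 w 44.7 F [0.5 0.1 0.1]
 shift [0.1949 0.8952 0.0025] turn [0.0004 0.0001 0.0022]
```

Emit:
{"op": "servo_tool", "data": {"moves": [[[0.05,0.22,0],[0,0,0]],[[0.1,0.44,0],[0,0,0]],[[0.15,0.66,0],[0,0,0]],[[0.19,0.86,0],[0,0,0]],[[0.195,0.895,0],[0,0,0.002]]]}}

```text
t: 1.98
ee_pos: [0.5926, -0.1137, 0.2397]
eef_rot: [[0.983, 0.183, -0.001], [0.183, -0.983, 0.0], [-0.001, -0.0, -1.0]]
wrist_force: [0.0, -0.0, 0.3]
gripper_width: 0.0448
```

Emit:
{"op": "servo_tool", "data": {"moves": [[[0,0,0],[0,0,0]],[[0,0,0],[0,0,0]]]}}

```text
t: 2.22
ee_pos: [0.592, -0.1098, 0.2405]
eef_rot: [[0.982, 0.188, -0.0], [0.188, -0.982, 0.001], [-0.0, -0.001, -1.0]]
wrist_force: [-0.7, -0.3, 0.9]
gripper_width: 0.0445
```

```bash
python3 -c "
from h import *
plan(10,-40,.24)
o,im=grab('wrist','w1')
cores('wrist',im,o)"
```

```text
t 2.23 tcp along 10.3 across -35.9 z 240.5 w 44.5 F [-0.7 -0.3  0.9]
 shift [-0.0013  0.0164  0.002 ] turn [-0.0007  0.0004  0.0054]
wrist ctr 746.1 -278.2 size 5.0 56.2 along 130.8 across -229.7 yaw rel -83.9 px [410. 366.]
wrist ctr 510.5 -319.1 size 6.5 71.7 along -108.2 across -226.7 yaw rel 83.2 px [218. 362.]
wrist ctr 648.3 -140.9 size 37.6 79.4 along 60.0 across -76.8 yaw rel -10.9 px [359. 249.]
wrist ctr 504.0 -47.8 size 53.3 37.3 along -64.8 across 41.2 yaw rel 9.0 px [241. 136.]
wrist ctr 722.2 51.8 size 45.2 27.5 along 168.0 across 99.0 yaw rel 32.0 px [467.  87.]
```

View pics/w1.png

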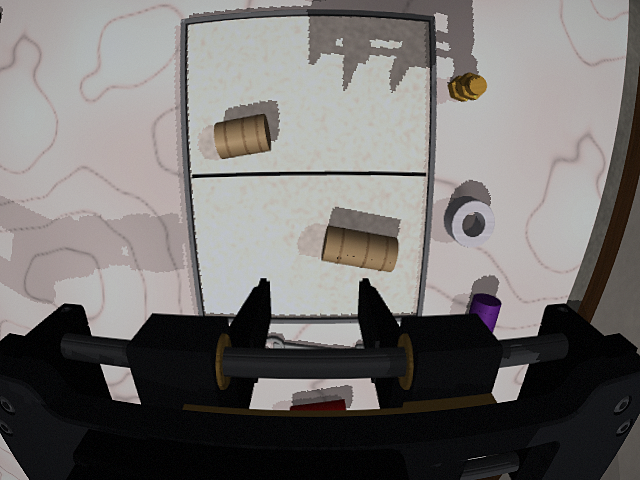

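```bash
python3 -c "
from h import *
im=cv2.imread('pics/w1.png');g=cv2.cvtColor(im,cv2.COLOR_BGR2GRAY).astype(float)
o=get_obs()
for x in(200,230,260,300,330,360,390,415):
    s=np.clip(110-g[165:185,x],0,None);y=(s*np.arange(165,185)).sum()/s.sum();P=at('wrist',[[x,y]],.01,o)[0,:2]-L0;print(x,round(y,2),(P@u*1e3).round(1),(P@v*1e3).round(1))
t=cv2.imread('pics/top0.png');g=cv2.cvtColor(t,cv2.COLOR_BGR2GRAY).astype(float)
for y in range(235,350,15):
    x0=int(338.5+(y-229)*22.5/126);s=np.clip(110-g[y,x0-5:x0+6],0,None);x=(s*np.arange(x0-5,x0+6)).sum()/s.sum();P=at('top',[[x,y]],.01)[0,:2]-L0;print(x.round(2),y,(P@u*1e3).round(1),(P@v*1e3).round(1))
"
```

```text
200 175.59 -114.1 0.5
230 174.68 -80.3 0.6
260 173.54 -47.6 1.3
300 172.86 -5.2 1.8
330 172.71 26.3 2.1
360 173.0 58.0 2.3
390 173.22 90.3 2.9
415 173.75 118.1 3.3
338.42 235 114.9 2.3
341.24 250 83.8 2.0
344.0 265 53.0 1.8
346.85 280 22.4 1.5
349.76 295 -8.0 1.0
352.55 310 -38.1 0.8
355.42 325 -68.0 0.4
358.26 340 -97.6 0.1
```

```bash
cat > line.py <<'E'
from h import *
import h,functools
L1=h.L0+h.v*.00135
a=np.arctan2(h.u[1],h.u[0])+np.radians(.6);U=np.array([np.cos(a),np.sin(a)])
plan=functools.partial(h.plan,L0=L1,u=U)
# plan uses global v for print only
h.v=np.array([-U[1],U[0]])
cores=functools.partial(h.cores,L0=L1,u=U)
E
sed -i 's/    d=p-o\[/    d=p-o[/; s/e=o\[.ee_pos.\]\[:2\]-L0/e=o["ee_pos"][:2]-L0/' h.py
python3 -c "
from line import *
plan(60,-130,.15)
cores('top',cv2.imread('pics/top0.png'))
"
```

```text
t 2.27 tcp along 10.0 across -37.3 z 240.7 w 44.9 F [-0.4  0.1  0.4]
 shift [0.2021 0.3699 0.3625] turn [-0.0004  0.0001 -0.0074]
top ctr 367.4 -616.1 size 38.8 20.0 along -308.6 across -490.4 yaw rel -1.5 px [635. 405.]
top ctr 354.5 -552.7 size 64.5 27.3 along -308.9 across -425.7 yaw rel 11.3 px [601. 412.]
top ctr 410.1 -600.3 size 26.6 42.1 along -263.6 across -483.2 yaw rel 84.4 px [626. 383.]
top ctr 447.4 -522.0 size 24.3 28.6 along -211.8 across -413.6 yaw rel 79.7 px [583. 362.]
top ctr 451.0 -583.4 size 38.4 28.0 along -220.2 across -474.6 yaw rel -2.3 px [614. 361.]
top ctr 505.8 -47.3 size 52.0 36.9 along -62.5 across 40.7 yaw rel 8.0 px [335. 327.]
top ctr 645.8 -141.0 size 73.8 35.7 along 56.7 across -78.4 yaw rel -11.2 px [383. 256.]
top ctr 721.3 52.7 size 30.5 28.1 along 168.3 across 97.1 yaw rel -9.9 px [286. 216.]
```

Emit:
{"op": "servo_tool", "data": {"moves": [[[0.07,0.13,0.12],[0,0,-0.007]],[[0.14,0.26,0.24],[0,0,-0.007]],[[0.2,0.37,0.36],[0,0,-0.007]],[[0.2,0.37,0.36],[0,0,-0.007]],[[0.2,0.37,0.36],[0,0,-0.007]]]}}

```text
t: 2.9
ee_pos: [0.6589, -0.1915, 0.1514]
eef_rot: [[0.981, 0.193, 0.0], [0.193, -0.981, 0.0], [0.0, -0.0, -1.0]]
wrist_force: [-0.4, 0.5, 0.8]
gripper_width: 0.0445
```

```bash
python3 -c "
from line import *
plan(58,-130,.026)
o,im=grab('wrist','w2');cores('wrist',im,o,amin=500)
"
```

```text
t 2.9 tcp along 59.7 across -130.4 z 151.4 w 44.5 F [-0.4  0.5  0.8]
 shift [-0.0069 -0.0017  0.5015] turn [-0.0001 -0.0005 -0.0011]
wrist ctr 645.6 -140.3 size 79.6 37.8 along 56.6 across -77.6 yaw rel -10.7 px [310. 169.]
wrist ctr 501.7 -47.4 size 57.9 39.6 along -66.5 across 41.4 yaw rel 7.6 px [158.  29.]
```

View pics/w2.png

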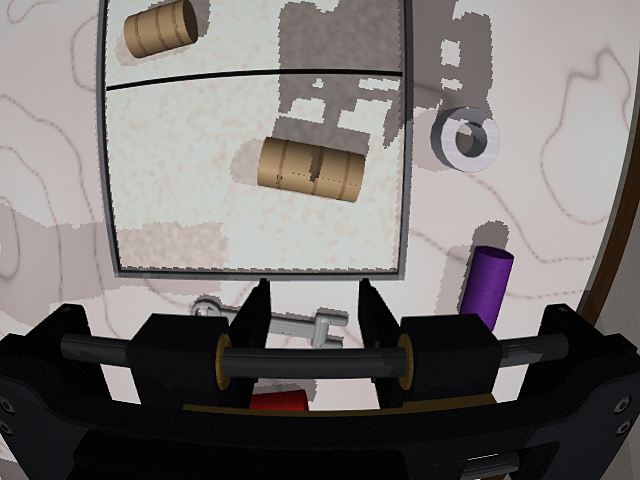

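Emit:
{"op": "servo_tool", "data": {"moves": [[[-0.007,0,0.15],[0,0,0]],[[-0.007,0,0.3],[0,0,0]],[[-0.007,0,0.42],[0,0,0]],[[-0.007,0,0.5],[0,0,0]],[[-0.007,0,0.5],[0,0,0]]]}}

```text
t: 3.58
ee_pos: [0.6564, -0.1922, 0.0251]
eef_rot: [[0.981, 0.193, -0.002], [0.193, -0.981, 0.001], [-0.001, -0.001, -1.0]]
wrist_force: [1.2, -0.8, -0.6]
gripper_width: 0.0451
```

```bash
python3 -c "
from line import *
plan(58,-100,.026)
o,im=grab('wrist','w3')
"
```

```text
t 3.58 tcp along 57.1 across -130.6 z 25.1 w 45.1 F [ 1.2 -0.8 -0.6]
 shift [ 0.0034 -0.1226 -0.0036] turn [-0.0012  0.0018 -0.0018]
```

View pics/w3.png

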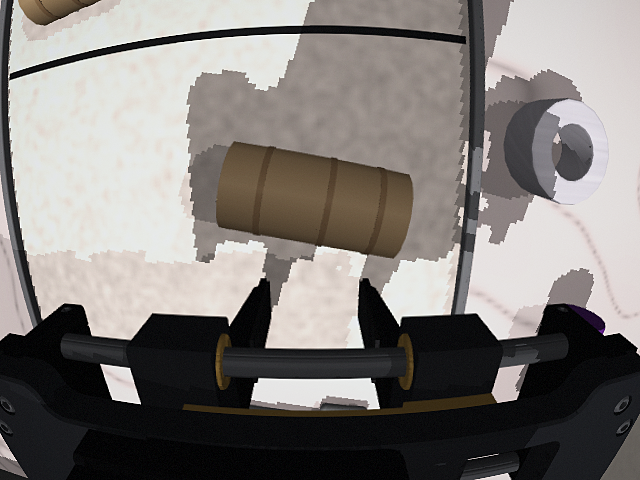

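Emit:
{"op": "servo_tool", "data": {"moves": [[[0,-0.025,0],[0,0,0]],[[0,-0.05,0],[0,0,0]],[[0,-0.07,0],[0,0,0]],[[0,-0.09,0],[0,0,0]],[[0,-0.11,0],[0,0,0]]]}}

```text
t: 4.25
ee_pos: [0.6517, -0.1657, 0.0257]
eef_rot: [[0.981, 0.192, 0.0], [0.192, -0.981, -0.0], [0.0, 0.0, -1.0]]
wrist_force: [-0.0, 0.3, -0.5]
gripper_width: 0.0444
```

Emit:
{"op": "servo_tool", "data": {"moves": [[[0,-0.015,0],[0,0,0]],[[0,-0.03,0],[0,0,0]],[[0,-0.045,0],[0,0,0]],[[0,-0.06,0],[0,0,0]],[[0,-0.075,0],[0,0,0]]]}}

```text
t: 4.88
ee_pos: [0.6482, -0.1475, 0.0257]
eef_rot: [[0.981, 0.192, 0.0], [0.192, -0.981, -0.0], [0.0, 0.0, -1.0]]
wrist_force: [-0.6, -0.2, -0.1]
gripper_width: 0.0451
```

```bash
python3 -c "
from line import *
plan(58,-60,.026)
o,im=grab('wrist','w4')
cores('wrist',im,o,amin=500)
"
```

```text
t 4.88 tcp along 57.7 across -85.2 z 25.7 w 45.1 F [-0.6 -0.2 -0.1]
 shift [ 0.0009 -0.1006 -0.0013] turn [ 0.0001 -0.     -0.0026]
wrist ctr 675.5 -207.0 size 185.2 8.9 along 73.0 across -148.8 yaw rel -0.0 px [339. 409.]
wrist ctr 646.3 -113.3 size 84.8 39.6 along 62.5 across -51.2 yaw rel -9.7 px [324. 243.]
wrist ctr 502.2 -47.2 size 76.9 40.8 along -66.0 across 41.5 yaw rel 7.8 px [69. 58.]
```

View pics/w4.png

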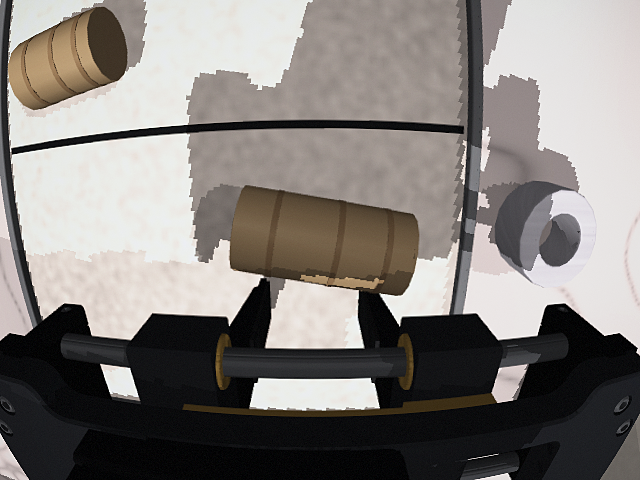

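Emit:
{"op": "servo_tool", "data": {"moves": [[[0.0,0.04,0],[0,0,0]],[[0.038,0.04,0],[0,0,0]],[[0.038,0.04,0],[0,0,0]]]}}

```text
t: 5.3
ee_pos: [0.6604, -0.1559, 0.0259]
eef_rot: [[0.981, 0.192, 0.001], [0.192, -0.981, -0.0], [0.001, 0.0, -1.0]]
wrist_force: [-0.1, -0.9, 0.1]
gripper_width: 0.0444
```

```bash
python3 -c "
from line import *
plan(67,-75,.026)
o,im=grab('wrist','w5')
cores('wrist',im,o,amin=1500)
"
```

```text
t 5.3 tcp along 68.1 across -95.8 z 25.9 w 44.4 F [-0.1 -0.9  0.1]
 shift [-0.0044 -0.0834 -0.0006] turn [ 0.0004 -0.001  -0.0029]
wrist ctr 687.8 -215.7 size 185.5 8.9 along 83.4 across -159.7 yaw rel -0.1 px [339. 409.]
wrist ctr 644.6 -109.7 size 84.8 39.0 along 61.5 across -47.5 yaw rel -10.2 px [300. 210.]
wrist ctr 503.7 -46.5 size 76.2 41.8 along -64.5 across 41.9 yaw rel 7.7 px [55. 44.]
```

View pics/w5.png

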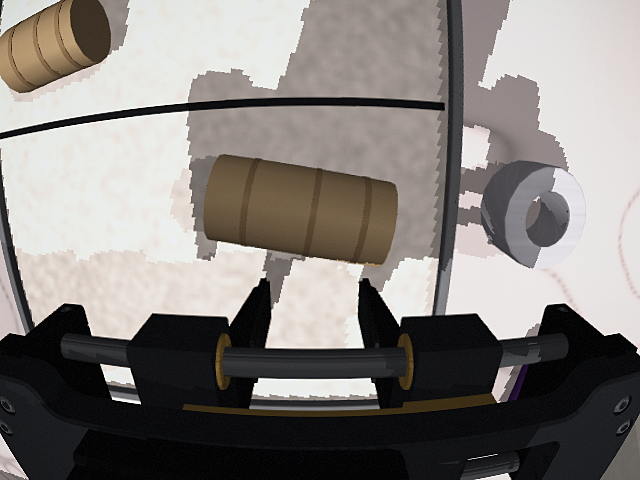

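Emit:
{"op": "servo_tool", "data": {"moves": [[[0,-0.11,0],[0,0,0]],[[0,-0.06,0],[0,0,0]],[[0,-0.06,0],[0,0,0]],[[0,-0.06,0],[0,0,0]]]}}

```text
t: 5.85
ee_pos: [0.6565, -0.1409, 0.0257]
eef_rot: [[0.981, 0.192, 0.0], [0.192, -0.981, 0.0], [0.0, -0.0, -1.0]]
wrist_force: [0.1, -0.0, -0.1]
gripper_width: 0.0447
```

```bash
python3 -c "
from line import *
plan(67,-75,.026)
o,im=grab('wrist','w6')
cores('wrist',im,o,amin=1500)
o,im=grab('wrist','w7')
cores('wrist',im,o,amin=1500)
"
```

```text
t 5.85 tcp along 67.2 across -80.4 z 25.7 w 44.7 F [ 0.1 -0.  -0.1]
 shift [-0.0008 -0.0215 -0.0011] turn [-0.0001 -0.0001 -0.003 ]
wrist ctr 683.8 -200.5 size 185.2 8.8 along 82.4 across -144.1 yaw rel -0.1 px [338. 409.]
wrist ctr 628.1 -41.0 size 84.6 37.3 along 58.7 across 23.2 yaw rel -0.2 px [297.  84.]
wrist ctr 503.1 -46.8 size 76.7 40.7 along -65.0 across 41.7 yaw rel 7.9 px [55. 72.]
wrist ctr 683.8 -200.5 size 185.2 8.8 along 82.4 across -144.1 yaw rel -0.0 px [339. 409.]
wrist ctr 627.2 -35.6 size 84.2 38.7 along 58.9 across 28.7 yaw rel 0.2 px [294.  71.]
wrist ctr 503.2 -46.8 size 76.9 40.5 along -65.0 across 41.7 yaw rel 8.0 px [55. 71.]
```

View pics/w7.png

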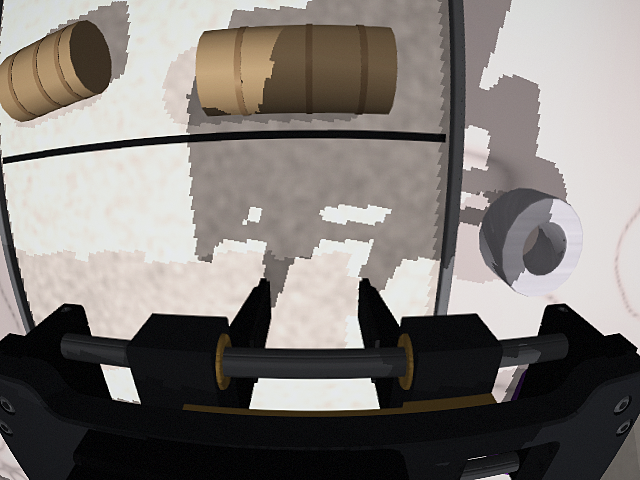

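Emit:
{"op": "servo_tool", "data": {"moves": [[[0,0,-0.2],[0,0,0]],[[0,0,-0.4],[0,0,0]],[[0,0,-0.6],[0,0,0]],[[0,0,-0.6],[0,0,0]],[[0,0,-0.6],[0,0,0]]]}}

```text
t: 6.58
ee_pos: [0.6562, -0.1409, 0.1752]
eef_rot: [[0.981, 0.192, -0.0], [0.192, -0.981, 0.0], [-0.0, -0.0, -1.0]]
wrist_force: [-0.2, 0.4, -1.1]
gripper_width: 0.045
```

Emit:
{"op": "servo_tool", "data": {"moves": [[[0,0,0],[0,0,0]],[[0,0,0],[0,0,0]],[[0,0,0],[0,0,0]]]}}

```text
t: 6.95
ee_pos: [0.6562, -0.1408, 0.1745]
eef_rot: [[0.981, 0.192, -0.002], [0.192, -0.981, 0.0], [-0.002, -0.001, -1.0]]
wrist_force: [-0.3, -0.0, 0.4]
gripper_width: 0.0447
```

```bash
python3 -c "
from line import *
plan(60,130,.12)
o,im=grab('wrist','w8')
cores('wrist',im,o,amin=1500)
o,im=grab('top','t8')
cores('top',im,o)
"
```

```text
t 6.95 tcp along 66.9 across -80.1 z 174.5 w 44.7 F [-0.3 -0.   0.4]
 shift [-0.0288 -0.8404  0.2189] turn [-0.001   0.0019 -0.0026]
wrist ctr 501.6 -48.5 size 57.0 38.1 along -66.9 across 40.4 yaw rel 8.2 px [160.  94.]
wrist ctr 619.5 5.7 size 78.5 38.6 along 59.3 across 70.6 yaw rel 0.2 px [304.  48.]
top ctr 355.9 -552.3 size 66.6 29.8 along -307.5 across -425.6 yaw rel 7.5 px [601. 412.]
top ctr 369.3 -613.0 size 42.9 24.8 along -306.2 across -487.8 yaw rel -4.0 px [633. 404.]
top ctr 410.7 -596.3 size 28.6 49.9 along -262.2 across -479.4 yaw rel 84.4 px [623. 383.]
top ctr 448.4 -522.0 size 26.1 28.4 along -210.9 across -413.9 yaw rel 79.7 px [583. 362.]
top ctr 451.3 -579.5 size 42.2 32.6 along -219.2 across -470.8 yaw rel 7.4 px [613. 360.]
top ctr 505.9 -47.6 size 52.0 36.3 along -62.5 across 40.4 yaw rel 8.0 px [335. 326.]
top ctr 620.5 5.0 size 76.3 36.7 along 60.2 across 69.8 yaw rel -0.0 px [309. 268.]
top ctr 721.3 52.7 size 30.5 28.1 along 168.3 across 97.1 yaw rel -9.9 px [286. 217.]
```

View pics/w8.png

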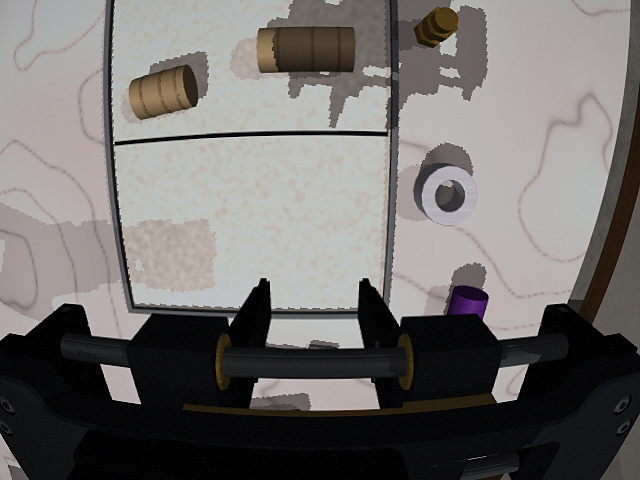

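View pics/t8.png

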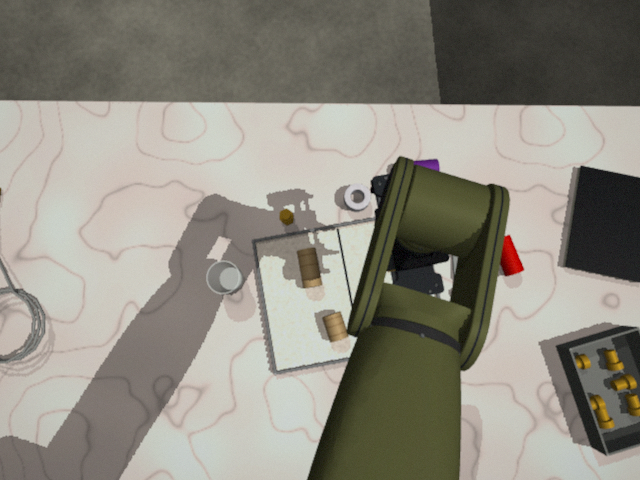

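Emit:
{"op": "servo_tool", "data": {"moves": [[[-0.01,-0.2,0.05],[0,0,0]],[[-0.02,-0.4,0.1],[0,0,0]],[[-0.03,-0.6,0.15],[0,0,0]],[[-0.03,-0.78,0.2],[0,0,-0.003]],[[-0.03,-0.78,0.2],[0,0,-0.003]]]}}

```text
t: 7.68
ee_pos: [0.6102, 0.0517, 0.1242]
eef_rot: [[0.98, 0.198, -0.003], [0.198, -0.98, 0.0], [-0.003, -0.001, -1.0]]
wrist_force: [0.4, -0.6, -0.0]
gripper_width: 0.0448
```

Emit:
{"op": "servo_tool", "data": {"moves": [[[0,0,0],[0,0,0]]]}}

```text
t: 7.8
ee_pos: [0.6121, 0.0488, 0.126]
eef_rot: [[0.981, 0.195, 0.001], [0.195, -0.981, -0.0], [0.001, 0.001, -1.0]]
wrist_force: [0.4, 0.1, 0.3]
gripper_width: 0.045
```

```bash
python3 -c "
from line import *
plan(60,115,.026)
o,im=grab('wrist','w9')
cores('wrist',im,o,amin=1500)
"
```

```text
t 7.8 tcp along 60.4 across 114.4 z 126.0 w 45.0 F [0.4 0.1 0.3]
 shift [-0.0019 -0.0027  0.3999] turn [ 0.0007 -0.0007  0.001 ]
wrist ctr 620.5 3.8 size 69.7 39.9 along 59.9 across 68.6 yaw rel 0.0 px [314. 301.]
```

View pics/w9.png

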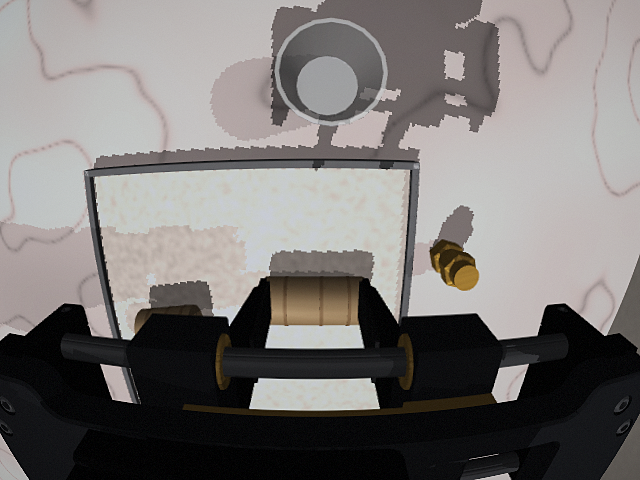

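Emit:
{"op": "servo_tool", "data": {"moves": [[[0,0,0.12],[0,0,0]],[[0,0,0.24],[0,0,0]],[[0,0,0.35],[0,0,0]],[[0,0,0.4],[0,0,0]],[[0,0,0.4],[0,0,0]]]}}

```text
t: 8.48
ee_pos: [0.6116, 0.0482, 0.0252]
eef_rot: [[0.981, 0.193, -0.001], [0.193, -0.981, -0.0], [-0.001, -0.0, -1.0]]
wrist_force: [0.5, -0.8, 0.1]
gripper_width: 0.0443
```

```bash
python3 -c "
from line import *
plan(60,29,.026)
"
```

```text
t 8.47 tcp along 59.8 across 113.9 z 25.2 w 44.3 F [ 0.5 -0.8  0.1]
 shift [ 0.0009  0.3396 -0.0034] turn [-0.0002  0.0015 -0.0011]
```

Emit:
{"op": "servo_tool", "data": {"moves": [[[0,0.012,0],[0,0,0]],[[0,0.024,0],[0,0,0]],[[0,0.036,0],[0,0,0]],[[0,0.048,0],[0,0,0]],[[0,0.06,0],[0,0,0]]]}}

```text
t: 9.1
ee_pos: [0.6148, 0.0342, 0.0258]
eef_rot: [[0.981, 0.194, 0.0], [0.194, -0.981, 0.0], [0.0, -0.0, -1.0]]
wrist_force: [-0.0, 0.5, -1.1]
gripper_width: 0.0446
```

Emit:
{"op": "servo_tool", "data": {"moves": [[[0,0.012,0],[0,0,0]],[[0,0.024,0],[0,0,0]],[[0,0.036,0],[0,0,0]],[[0,0.048,0],[0,0,0]],[[0,0.06,0],[0,0,0]]]}}

```text
t: 9.72
ee_pos: [0.6176, 0.0194, 0.0256]
eef_rot: [[0.981, 0.194, -0.0], [0.194, -0.981, 0.0], [-0.0, -0.0, -1.0]]
wrist_force: [0.8, -0.5, -0.5]
gripper_width: 0.0448
```

Emit:
{"op": "servo_tool", "data": {"moves": [[[0,0.012,0],[0,0,0]],[[0,0.024,0],[0,0,0]],[[0,0.036,0],[0,0,0]],[[0,0.048,0],[0,0,0]],[[0,0.06,0],[0,0,0]]]}}

```text
t: 10.35
ee_pos: [0.6206, 0.0047, 0.0257]
eef_rot: [[0.981, 0.194, 0.0], [0.194, -0.981, 0.0], [0.0, -0.0, -1.0]]
wrist_force: [0.3, 0.5, 1.1]
gripper_width: 0.0446
```

Emit:
{"op": "servo_tool", "data": {"moves": [[[0,0.012,0],[0,0,0]],[[0,0.022,0],[0,0,0]],[[0,0.03,0],[0,0,0]],[[0,0.036,0],[0,0,0]],[[0,0.04,0],[0,0,0]]]}}

```text
t: 10.98
ee_pos: [0.6224, -0.005, 0.0256]
eef_rot: [[0.981, 0.194, -0.0], [0.194, -0.981, 0.0], [-0.0, -0.0, -1.0]]
wrist_force: [-0.3, -0.2, -0.3]
gripper_width: 0.0449
```

```bash
python3 -c "
from line import *
plan(60,29,.026)
o,im=grab('wrist','w10')
cores('wrist',im,o,amin=1500)
o,im=grab('top','t10')
cores('top',im)
o,im=grab('scene','s10')
cv2.imwrite('pics/s10z.png',cv2.resize(im[180:320,220:450],None,fx=3,fy=3))
"
```

```text
t 10.97 tcp along 60.1 across 59.6 z 25.6 w 44.9 F [-0.3 -0.2 -0.3]
 shift [-0.0005  0.1224 -0.0015] turn [-0.0001  0.0001  0.0003]
wrist ctr 650.9 -64.3 size 185.9 8.8 along 76.6 across -4.1 yaw rel 0.1 px [339. 409.]
wrist ctr 631.3 -52.5 size 69.1 16.3 along 59.6 across 11.2 yaw rel 0.0 px [314. 390.]
wrist ctr 723.5 52.7 size 27.1 62.3 along 170.4 across 96.6 yaw rel -16.3 px [535. 234.]
top ctr 355.6 -552.4 size 66.0 29.8 along -307.8 across -425.7 yaw rel 7.5 px [601. 412.]
top ctr 369.3 -613.8 size 42.9 23.3 along -306.2 across -488.5 yaw rel -4.0 px [633. 405.]
top ctr 410.9 -598.5 size 28.6 45.6 along -262.5 across -481.6 yaw rel 84.4 px [625. 382.]
top ctr 448.4 -522.0 size 26.1 28.6 along -210.9 across -413.8 yaw rel 79.7 px [583. 362.]
top ctr 452.0 -581.9 size 40.9 30.5 along -219.0 across -473.3 yaw rel -1.8 px [613. 361.]
top ctr 725.3 53.8 size 22.3 26.1 along 172.4 across 97.3 yaw rel 80.1 px [284. 215.]
```

View pics/w10.png

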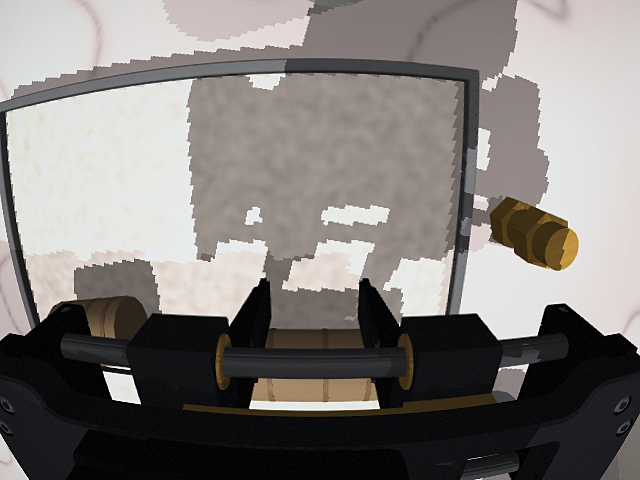

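View pics/s10z.png

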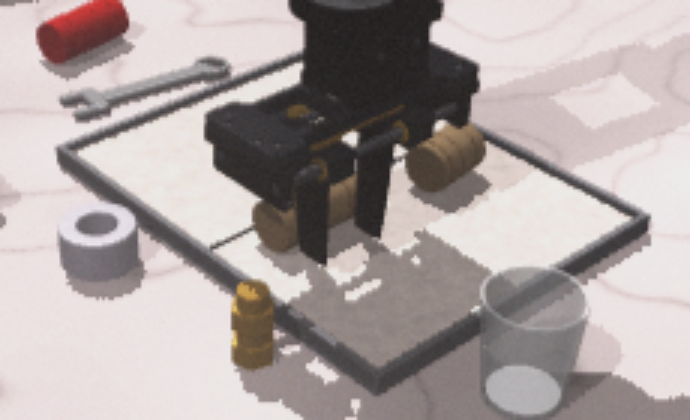

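```bash
cat >> line.py <<'E'
def tang(n,pts,o=None):
    # each image point on a long silhouette edge: axis across-offsets (2 solutions) for radius-19 cylinder parallel to line at z=.029
    V=np.array([-U[1],U[0]])
    c,d=ray(n,pts,o)
    for i,dd in enumerate(d):
        b0=(c[:2]-L1)@V; db=dd[:2]@V; dz=dd[2]
        nrm=np.hypot(db,dz)
        # at z=.029
        b=b0+db*(.029-c[2])/dz
        w=.019*nrm/abs(dz)
        print(pts[i],'axis across',((b-w)*1e3).round(1),((b+w)*1e3).round(1))
E
python3 -c "
from line import *
im=cv2.imread('pics/w10.png')
print([tuple(im[y,315]) for y in range(320,335,2)])
print([(y,tuple(im[y,315])) for y in range(396,408,2)])
tang('wrist',[[315,328],[315,402]])
"
```

```text
[(np.uint8(106), np.uint8(110), np.uint8(118)), (np.uint8(105), np.uint8(110), np.uint8(116)), (np.uint8(106), np.uint8(110), np.uint8(119)), (np.uint8(103), np.uint8(108), np.uint8(115)), (np.uint8(91), np.uint8(96), np.uint8(104)), (np.uint8(24), np.uint8(35), np.uint8(42)), (np.uint8(33), np.uint8(43), np.uint8(52)), (np.uint8(33), np.uint8(49), np.uint8(58))]
[(396, (np.uint8(101), np.uint8(137), np.uint8(165))), (398, (np.uint8(99), np.uint8(135), np.uint8(162))), (400, (np.uint8(86), np.uint8(124), np.uint8(153))), (402, (np.uint8(231), np.uint8(237), np.uint8(236))), (404, (np.uint8(226), np.uint8(230), np.uint8(231))), (406, (np.uint8(227), np.uint8(232), np.uint8(230)))]
[315, 328] axis across 28.6 72.7
[315, 402] axis across -22.9 28.1
```

Emit:
{"op": "servo_tool", "data": {"moves": [[[0,0.012,0],[0,0,0]],[[0,0.024,0],[0,0,0]],[[0,0.036,0],[0,0,0]],[[0,0.046,0],[0,0,0]],[[0,0.056,0],[0,0,0]]]}}

```text
t: 11.75
ee_pos: [0.6252, -0.0189, 0.0257]
eef_rot: [[0.981, 0.194, 0.0], [0.194, -0.981, -0.0], [0.0, 0.0, -1.0]]
wrist_force: [-1.1, 0.1, -0.0]
gripper_width: 0.0444
```

Emit:
{"op": "servo_tool", "data": {"moves": [[[0,0.01,0],[0,0,0]],[[0,0.02,0],[0,0,0]],[[0,0.028,0],[0,0,0]],[[0,0.034,0],[0,0,0]],[[0,0.038,0],[0,0,0]]]}}

```text
t: 12.38
ee_pos: [0.627, -0.028, 0.0256]
eef_rot: [[0.981, 0.194, -0.0], [0.194, -0.981, 0.0], [-0.0, -0.0, -1.0]]
wrist_force: [0.9, 0.4, 0.4]
gripper_width: 0.0448
```

Emit:
{"op": "servo_tool", "data": {"moves": [[[0,0.0,0],[0,0,0]],[[0,0,0],[0,0,0]]]}}

```text
t: 12.62
ee_pos: [0.627, -0.0279, 0.0256]
eef_rot: [[0.981, 0.194, -0.0], [0.194, -0.981, 0.0], [-0.0, -0.0, -1.0]]
wrist_force: [0.1, -0.1, -0.6]
gripper_width: 0.0447
```

```bash
python3 -c "
from line import *
plan(60,29,.026)
o,im=grab('wrist','w11')
g=im[:,315].astype(int)
for y in list(range(322,336))+list(range(392,416)): print(y,g[y],end=' ')
"
```

```text
t 12.62 tcp along 60.1 across 36.2 z 25.6 w 44.7 F [ 0.1 -0.1 -0.6]
 shift [-0.0006  0.0288 -0.0014] turn [-0.      0.      0.0004]
322 [100 103 112] 323 [ 99 103 109] 324 [ 98 103 109] 325 [ 97 101 109] 326 [ 98 102 109] 327 [ 99 103 110] 328 [101 106 112] 329 [72 76 83] 330 [33 43 51] 331 [30 39 48] 332 [31 42 51] 333 [31 45 53] 334 [32 44 53] 335 [35 46 57] 392 [103 138 167] 393 [103 139 166] 394 [103 137 165] 395 [100 138 163] 396 [105 140 166] 397 [101 136 165] 398 [100 137 164] 399 [100 137 163] 400 [ 95 131 160] 401 [ 74 111 142] 402 [196 209 211] 403 [238 239 234] 404 [231 234 230] 405 [229 232 230] 406 [227 232 230] 407 [225 230 230] 408 [221 229 232] 409 [233 240 243] 410 [162 174 184] 411 [18 41 55] 412 [14 37 51] 413 [19 42 57] 414 [23 44 59] 415 [21 46 60]
```

View pics/w11.png

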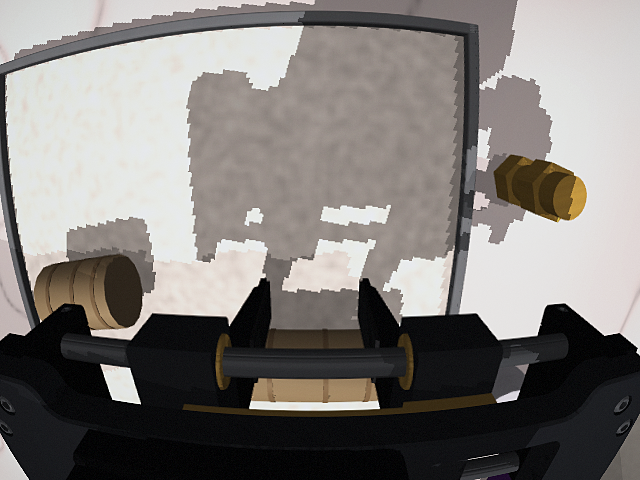

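Emit:
{"op": "servo_tool", "data": {"moves": [[[0,0.005,0],[0,0,0]],[[0,0.009,0],[0,0,0]],[[0,0.013,0],[0,0,0]],[[0,0.016,0],[0,0,0]],[[0,0.018,0],[0,0,0]]]}}

```text
t: 13.3
ee_pos: [0.6279, -0.0324, 0.0257]
eef_rot: [[0.981, 0.194, 0.0], [0.194, -0.981, 0.0], [0.0, -0.0, -1.0]]
wrist_force: [0.5, 0.1, -0.1]
gripper_width: 0.0445
```

Emit:
{"op": "servo_tool", "data": {"moves": [[[0,-0.03,0],[0,0,0]],[[0,-0.1,0],[0,0,0]],[[0,-0.16,-0.2],[0,0,0]],[[0,-0.16,-0.4],[0,0,0]],[[0,-0.16,-0.5],[0,0,0]]]}}

```text
t: 13.92
ee_pos: [0.6213, 0.0083, 0.1544]
eef_rot: [[0.981, 0.196, 0.005], [0.196, -0.981, -0.0], [0.005, 0.001, -1.0]]
wrist_force: [0.1, -1.0, 0.2]
gripper_width: 0.0446
```

Emit:
{"op": "servo_tool", "data": {"moves": [[[0,0.2,0],[0,0,0]],[[0,0.4,0],[0,0,0]],[[0,0.5,0],[0,0,0]],[[0,0.5,0],[0,0,0]],[[0,0.5,0],[0,0,0]]]}}

```text
t: 14.55
ee_pos: [0.6441, -0.1144, 0.1503]
eef_rot: [[0.981, 0.195, -0.001], [0.195, -0.981, 0.001], [-0.001, -0.001, -1.0]]
wrist_force: [-1.0, -0.4, -0.1]
gripper_width: 0.0446
```

```bash
python3 -c "
from line import *
plan(60,29,.026)
o,im=grab('wrist','w12')
cores('wrist',im,o,amin=1500)
"
```

```text
t 14.55 tcp along 60.2 across -51.9 z 150.3 w 44.6 F [-1.  -0.4 -0.1]
 shift [ 0.     -0.3232  0.4974] turn [-0.0013  0.0008  0.0014]
wrist ctr 633.6 -63.4 size 79.8 37.5 along 59.7 across 0.2 yaw rel -0.0 px [314. 170.]
wrist ctr 501.0 -48.9 size 57.0 38.2 along -67.5 across 40.0 yaw rel 9.5 px [157. 124.]
```

View pics/w12.png

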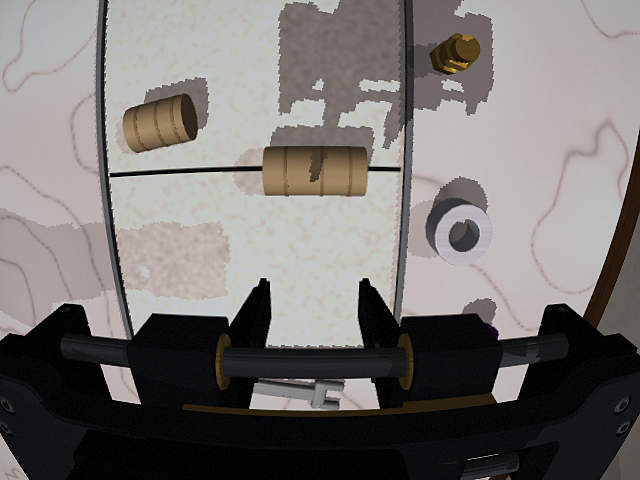

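```bash
cat >> line.py <<'E'
def linechk(n,im,o,cols):
    V=np.array([-U[1],U[0]]);g=cv2.cvtColor(im,cv2.COLOR_BGR2GRAY).astype(float)
    for x,y0 in cols:
        s=np.clip(110-g[y0-7:y0+8,x],0,None);y=(s*np.arange(y0-7,y0+8)).sum()/s.sum()
        P=at(n,[[x,y]],.01,o)[0,:2]-L1;print('line',x,y.round(2),(P@U*1e3).round(1),(P@V*1e3).round(1))
E
python3 -c "
from line import *
im=cv2.imread('pics/w12.png');o=get_obs()
linechk('wrist',im,o,[(120,173),(150,173),(180,171),(210,171),(375,169),(392,169)])
for x in(275,295,330,345,360):
  m=cv2.inRange(cv2.cvtColor(im,cv2.COLOR_BGR2HSV),(8,50,20),(28,255,255))[120:220,x];y=np.flatnonzero(m)+120;print(x,y[0],y[-1]);tang('wrist',[[x,y[0]-.5],[x,y[-1]+.5]],o)
"
```

```text
line 120 174.29 -112.6 0.3
line 150 172.41 -81.8 0.3
line 180 170.69 -53.4 0.5
line 210 169.51 -26.6 0.4
line 375 168.5 108.9 0.6
line 392 168.7 123.0 0.8
275 147 194
[275, np.float64(146.5)] axis across -0.2 37.8
[275, np.float64(194.5)] axis across -37.3 1.2
295 146 194
[295, np.float64(145.5)] axis across 0.4 38.4
[295, np.float64(194.5)] axis across -37.4 1.2
330 146 194
[330, np.float64(145.5)] axis across 0.4 38.4
[330, np.float64(194.5)] axis across -37.3 1.2
345 146 195
[345, np.float64(145.5)] axis across 0.5 38.6
[345, np.float64(195.5)] axis across -38.0 0.6
360 147 195
[360, np.float64(146.5)] axis across 0.0 38.0
[360, np.float64(195.5)] axis across -37.9 0.7
```

Emit:
{"op": "servo_tool", "data": {"moves": [[[-0.12,-0.15,0.03],[0,0,0]],[[-0.24,-0.3,0.06],[0,0,0]],[[-0.36,-0.45,0.09],[0,0,0]],[[-0.48,-0.6,0.12],[0,0,0]],[[-0.49,-0.6,0.12],[0,0,0]]], "hand": 0.29}}

```text
t: 15.22
ee_pos: [0.492, 0.0103, 0.1192]
eef_rot: [[0.98, 0.198, -0.003], [0.198, -0.98, 0.001], [-0.003, -0.001, -1.0]]
wrist_force: [0.8, 0.1, -0.3]
gripper_width: 0.028
```

Emit:
{"op": "servo_tool", "data": {"moves": [[[0,0,0],[0,0,0]]]}}

```text
t: 15.35
ee_pos: [0.4956, 0.0081, 0.1213]
eef_rot: [[0.981, 0.196, 0.002], [0.196, -0.981, -0.0], [0.002, 0.001, -1.0]]
wrist_force: [0.3, -0.4, 0.0]
gripper_width: 0.0274
```

```bash
python3 -c "
from line import *
plan(-63,90,.026)
o,im=grab('wrist','w13')
cores('wrist',im,o,amin=1000)
o,im=grab('top','t13')
cores('top',im)
"
```

```text
t 15.35 tcp along -61.8 across 97.0 z 121.3 w 27.4 F [ 0.3 -0.4  0. ]
 shift [-0.0054  0.0279  0.3812] turn [ 0.0007 -0.002   0.0021]
wrist ctr 505.0 -50.3 size 47.0 39.7 along -63.9 across 38.0 yaw rel 6.4 px [314. 319.]
top ctr 354.6 -551.3 size 65.9 29.3 along -308.5 across -424.4 yaw rel 11.9 px [602. 412.]
top ctr 368.4 -615.2 size 41.1 21.5 along -307.4 across -489.7 yaw rel -1.5 px [634. 405.]
top ctr 411.0 -599.4 size 28.6 43.7 along -262.6 across -482.6 yaw rel 84.4 px [625. 383.]
top ctr 447.4 -522.0 size 24.3 28.6 along -211.8 across -413.6 yaw rel 79.7 px [583. 362.]
top ctr 451.9 -582.3 size 40.6 29.5 along -219.1 across -473.7 yaw rel -1.3 px [614. 361.]
top ctr 514.7 -44.3 size 33.3 36.9 along -53.2 across 41.9 yaw rel -81.7 px [333. 322.]
top ctr 634.4 -63.9 size 77.0 36.5 along 60.5 across -0.5 yaw rel 0.0 px [344. 261.]
top ctr 721.2 53.7 size 30.5 26.1 along 168.4 across 98.0 yaw rel -9.9 px [286. 216.]
```

View pics/w13.png

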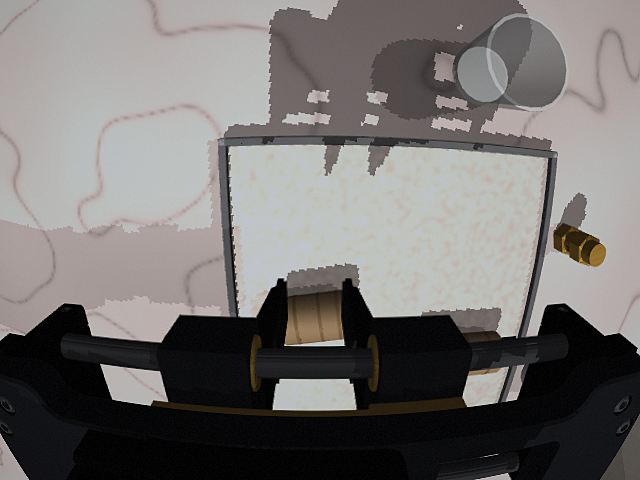

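Emit:
{"op": "servo_tool", "data": {"moves": [[[0,0.02,0.12],[0,0,0]],[[0,0.028,0.24],[0,0,0.002]],[[0,0.028,0.34],[0,0,0.002]],[[0,0.028,0.38],[0,0,0.002]],[[0,0.028,0.38],[0,0,0.002]]]}}

```text
t: 16.08
ee_pos: [0.4968, 0.0004, 0.0254]
eef_rot: [[0.981, 0.192, -0.001], [0.192, -0.981, 0.0], [-0.001, -0.0, -1.0]]
wrist_force: [-0.2, -0.3, -0.4]
gripper_width: 0.0278
```

```bash
python3 -c "
from line import *
plan(-63,90,.026)
o,im=grab('scene','s14')
cv2.imwrite('pics/s14z.png',cv2.resize(im[180:320,220:450],None,fx=3,fy=3))
"
```

```text
t 16.07 tcp along -62.1 across 89.3 z 25.4 w 27.8 F [-0.2 -0.3 -0.4]
 shift [-0.0035 -0.003  -0.0022] turn [-0.0003  0.001  -0.0023]
```

View pics/s14z.png

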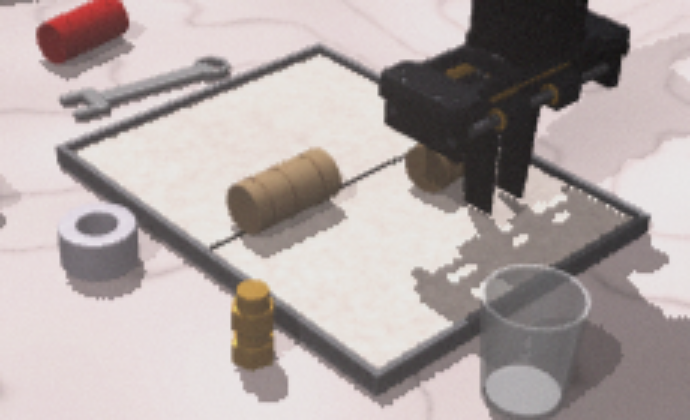

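Emit:
{"op": "servo_tool", "data": {"moves": [[[0,0.11,0],[0,0,0]],[[0,0.06,0],[0,0,0]],[[0,0.06,-0.1],[0,0,0]],[[0,0.06,-0.3],[0,0,0]],[[0,0.06,-0.5],[0,0,0]]]}}

```text
t: 16.75
ee_pos: [0.4992, -0.0132, 0.1528]
eef_rot: [[0.981, 0.193, 0.001], [0.193, -0.981, 0.0], [0.001, -0.0, -1.0]]
wrist_force: [0.4, 0.5, -0.6]
gripper_width: 0.0273
```

Emit:
{"op": "servo_tool", "data": {"moves": [[[0,0.2,0],[0,0,0]],[[0,0.4,0],[0,0,0]],[[0,0.5,0],[0,0,0]],[[0,0.5,0],[0,0,0]],[[0,0.5,0],[0,0,0]]]}}

```text
t: 17.38
ee_pos: [0.5235, -0.1357, 0.1511]
eef_rot: [[0.981, 0.193, 0.0], [0.193, -0.981, 0.0], [0.001, -0.0, -1.0]]
wrist_force: [-0.8, 0.3, 0.3]
gripper_width: 0.0274
```

```bash
python3 -c "
from line import *
plan(-63,90,.026)
o,im=grab('wrist','w15')
cores('wrist',im,o,amin=1000)
o,im=grab('top','t15')
cores('top',im)
"
```

```text
t 17.38 tcp along -62.3 across -49.4 z 151.1 w 27.4 F [-0.8  0.3  0.3]
 shift [-0.0034 -0.5576  0.5005] turn [-0.0003 -0.0007 -0.0009]
wrist ctr 531.5 -177.2 size 51.7 38.1 along -62.5 across -91.7 yaw rel -0.0 px [314. 283.]
wrist ctr 637.2 -62.8 size 89.6 37.4 along 63.4 across 0.1 yaw rel -0.3 px [464. 178.]
top ctr 355.6 -552.4 size 66.0 29.8 along -307.8 across -425.7 yaw rel 7.5 px [601. 412.]
top ctr 369.3 -614.3 size 43.2 22.9 along -306.4 across -489.1 yaw rel -1.2 px [634. 405.]
top ctr 411.0 -599.3 size 28.7 44.0 along -262.6 across -482.4 yaw rel 84.0 px [625. 383.]
top ctr 448.4 -522.0 size 26.1 28.6 along -210.9 across -413.8 yaw rel 79.7 px [583. 362.]
top ctr 452.1 -582.3 size 40.7 30.2 along -219.0 across -473.7 yaw rel -3.1 px [614. 361.]
top ctr 634.4 -63.9 size 77.0 36.5 along 60.5 across -0.5 yaw rel 0.0 px [344. 261.]
top ctr 721.3 52.7 size 30.5 28.1 along 168.3 across 97.1 yaw rel -9.9 px [286. 216.]
```

View pics/w15.png

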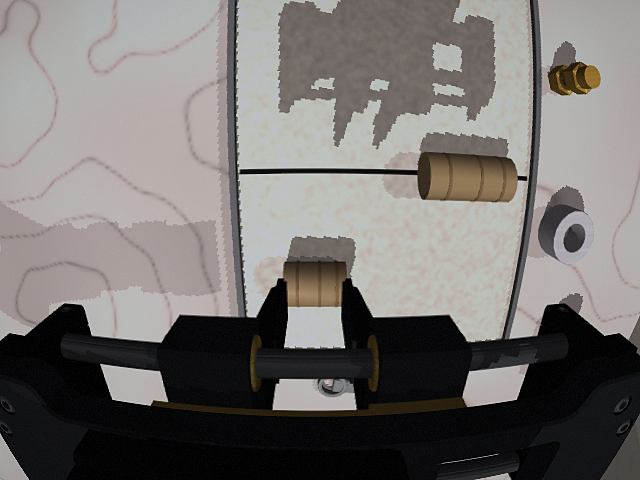

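Emit:
{"op": "servo_tool", "data": {"moves": [[[0,0.1,0],[0,0,0]],[[0,0.2,0.04],[0,0,0]],[[0,0.3,0.08],[0,0,0]],[[0,0.35,0.12],[0,0,0]],[[0,0.35,0.12],[0,0,0]]]}}

```text
t: 18.1
ee_pos: [0.5394, -0.2226, 0.1189]
eef_rot: [[0.981, 0.192, -0.003], [0.192, -0.981, 0.002], [-0.002, -0.002, -1.0]]
wrist_force: [-0.0, 0.3, 0.6]
gripper_width: 0.0275
```

Emit:
{"op": "servo_tool", "data": {"moves": [[[0,0,0],[0,0,0]]]}}

```text
t: 18.23
ee_pos: [0.5402, -0.222, 0.1205]
eef_rot: [[0.981, 0.193, -0.0], [0.193, -0.981, 0.001], [-0.0, -0.001, -1.0]]
wrist_force: [-0.0, 0.3, -0.6]
gripper_width: 0.0277
```

```bash
python3 -c "
from line import *
plan(-63,-138,.026)
o,im=grab('wrist','w16')
cores('wrist',im,o,amin=1000)
o,im=grab('wrist','w17')
cores('wrist',im,o,amin=1000)
"
```

```text
t 18.23 tcp along -62.6 across -137.3 z 120.5 w 27.7 F [-0.   0.3 -0.6]
 shift [-0.0014  0.0029  0.378 ] turn [-0.0007  0.0003 -0.0013]
wrist ctr 531.2 -176.3 size 53.3 37.3 along -62.6 across -90.7 yaw rel -0.3 px [316. 185.]
wrist ctr 641.7 -61.1 size 82.2 38.4 along 68.1 across 0.8 yaw rel -0.2 px [493.  63.]
wrist ctr 531.4 -176.6 size 53.4 36.7 along -62.5 across -91.1 yaw rel -0.0 px [315. 185.]
wrist ctr 641.7 -61.1 size 83.1 38.3 along 68.2 across 0.8 yaw rel -0.2 px [493.  63.]
```

View pics/w17.png

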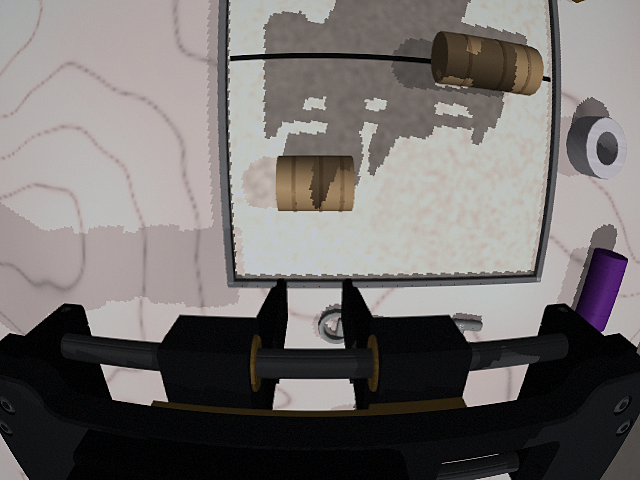

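Emit:
{"op": "servo_tool", "data": {"moves": [[[0,0,0.12],[0,0,0]],[[0,0,0.24],[0,0,0]],[[0,0,0.34],[0,0,-0.001]],[[0,0,0.378],[0,0,-0.001]],[[0,0,0.378],[0,0,-0.001]]]}}

```text
t: 18.95
ee_pos: [0.5402, -0.2222, 0.0261]
eef_rot: [[0.981, 0.194, -0.0], [0.194, -0.981, 0.0], [-0.0, -0.0, -1.0]]
wrist_force: [0.0, 1.0, 0.6]
gripper_width: 0.0273
```

Emit:
{"op": "servo_tool", "data": {"moves": [[[0,-0.012,0],[0,0,0]],[[0,-0.024,0],[0,0,0]],[[0,-0.036,0],[0,0,0]],[[0,-0.048,0],[0,0,0]],[[0,-0.06,0],[0,0,0]]]}}

```text
t: 19.58
ee_pos: [0.5373, -0.2076, 0.0262]
eef_rot: [[0.981, 0.194, 0.0], [0.194, -0.981, -0.0], [0.0, 0.0, -1.0]]
wrist_force: [0.5, -0.6, -0.1]
gripper_width: 0.0276
```

Emit:
{"op": "servo_tool", "data": {"moves": [[[0,-0.012,0],[0,0,0]],[[0,-0.024,0],[0,0,0]],[[0,-0.036,0],[0,0,0]],[[0,-0.048,0],[0,0,0]],[[0,-0.06,0],[0,0,0]]]}}

```text
t: 20.2
ee_pos: [0.5345, -0.1929, 0.0261]
eef_rot: [[0.981, 0.193, -0.0], [0.193, -0.981, 0.0], [-0.0, -0.0, -1.0]]
wrist_force: [0.3, 0.8, -0.2]
gripper_width: 0.028
```

```bash
python3 -c "
from line import *
plan(-63,-32,.026)
o,im=grab('wrist','w18')
cores('wrist',im,o,amin=1000)
"
```

```text
t 20.2 tcp along -62.6 across -107.7 z 26.1 w 28.0 F [ 0.3  0.8 -0.2]
 shift [-0.0016 -0.3027  0.0006] turn [-0.      0.     -0.0006]
wrist ctr 542.7 -256.7 size 184.2 8.7 along -66.9 across -171.9 yaw rel 0.0 px [310. 409.]
wrist ctr 529.0 -163.9 size 56.2 39.2 along -62.3 across -78.1 yaw rel 0.0 px [317. 252.]
wrist ctr 639.1 -61.7 size 103.4 38.7 along 65.4 across 0.7 yaw rel 0.2 px [551.  92.]
```

View pics/w18.png

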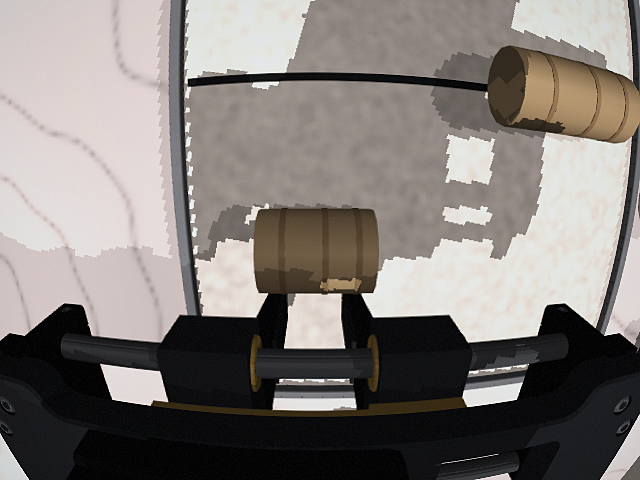

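Emit:
{"op": "servo_tool", "data": {"moves": [[[0,-0.012,0],[0,0,0]],[[0,-0.024,0],[0,0,0]],[[0,-0.036,0],[0,0,0]],[[0,-0.048,0],[0,0,0]],[[0,-0.06,0],[0,0,0]]]}}

```text
t: 20.88
ee_pos: [0.5316, -0.1782, 0.0262]
eef_rot: [[0.981, 0.194, -0.0], [0.194, -0.981, -0.0], [-0.0, 0.0, -1.0]]
wrist_force: [-0.8, -0.4, 1.6]
gripper_width: 0.0272
```

Emit:
{"op": "servo_tool", "data": {"moves": [[[0,-0.012,0],[0,0,0]],[[0,-0.024,0],[0,0,0]],[[0,-0.036,0],[0,0,0]],[[0,-0.048,0],[0,0,0]],[[0,-0.06,0],[0,0,0]]]}}

```text
t: 21.5
ee_pos: [0.5287, -0.1634, 0.0262]
eef_rot: [[0.981, 0.194, 0.0], [0.194, -0.981, -0.0], [0.0, 0.0, -1.0]]
wrist_force: [1.1, 0.5, -0.3]
gripper_width: 0.0277
```

Emit:
{"op": "servo_tool", "data": {"moves": [[[0,-0.012,0],[0,0,0]],[[0,-0.024,0],[0,0,0]],[[0,-0.036,0],[0,0,0]],[[0,-0.048,0],[0,0,0]],[[0,-0.06,0],[0,0,0]]]}}

```text
t: 22.12
ee_pos: [0.5258, -0.1487, 0.0262]
eef_rot: [[0.981, 0.193, 0.0], [0.193, -0.981, -0.0], [0.0, 0.0, -1.0]]
wrist_force: [-0.4, -0.2, 0.3]
gripper_width: 0.0277
```

Emit:
{"op": "servo_tool", "data": {"moves": [[[0,-0.012,0],[0,0,0]],[[0,-0.024,0],[0,0,0]],[[0,-0.036,0],[0,0,0]],[[0,-0.046,0],[0,0,0]],[[0,-0.056,0],[0,0,0]]]}}

```text
t: 22.75
ee_pos: [0.523, -0.1351, 0.0261]
eef_rot: [[0.981, 0.193, -0.0], [0.193, -0.981, -0.0], [-0.0, 0.0, -1.0]]
wrist_force: [-0.0, 0.4, 0.6]
gripper_width: 0.0273
```

Emit:
{"op": "servo_tool", "data": {"moves": [[[0,-0.01,0],[0,0,0]],[[0,-0.02,0],[0,0,0]],[[0,-0.028,0],[0,0,0]],[[0,-0.033,0],[0,0,0]],[[0,-0.036,0],[0,0,0]]]}}

```text
t: 23.38
ee_pos: [0.5214, -0.1263, 0.0262]
eef_rot: [[0.981, 0.194, 0.0], [0.194, -0.981, -0.0], [0.0, 0.0, -1.0]]
wrist_force: [-0.1, -0.1, -0.4]
gripper_width: 0.0279
```

Emit:
{"op": "servo_tool", "data": {"moves": [[[0,0,0],[0,0,0]],[[0,0,0],[0,0,0]]]}}

```text
t: 23.62
ee_pos: [0.5214, -0.1264, 0.0262]
eef_rot: [[0.981, 0.193, 0.0], [0.193, -0.981, 0.0], [0.0, -0.0, -1.0]]
wrist_force: [0.5, 0.7, 0.4]
gripper_width: 0.0272
```

```bash
python3 -c "
from line import *
plan(-63,-32,.026)
o,im=grab('wrist','w19')
cores('wrist',im,o,amin=1000)
linechk('wrist',im,o,[(x,y) for x,y in ((215,150),(235,150))])
for x in(275,300,330,350):
  m=cv2.inRange(cv2.cvtColor(im,cv2.COLOR_BGR2HSV),(8,50,20),(28,255,255))[:,x];y=np.flatnonzero(m);y=y[(y>150)&(y<310)];print(x,y[0],y[-1]);tang('wrist',[[x,y[0]-.5],[x,y[-1]+.5]],o)
"
```

```text
t 23.62 tcp along -62.6 across -39.9 z 26.2 w 27.2 F [0.5 0.7 0.4]
 shift [-0.0016 -0.0317  0.0006] turn [-0.     -0.     -0.0007]
wrist ctr 529.6 -190.3 size 184.2 8.7 along -66.9 across -104.2 yaw rel 0.1 px [310. 409.]
wrist ctr 516.0 -97.4 size 56.3 39.2 along -62.2 across -10.4 yaw rel 0.0 px [317. 252.]
wrist ctr 639.8 -62.6 size 105.3 39.0 along 66.0 across -0.3 yaw rel -0.8 px [550. 230.]
line 215 nan nan nan
line 235 nan nan nan
275 208 293
[275, np.float64(207.5)] axis across -9.6 29.3
[275, np.float64(293.5)] axis across -51.8 -9.8
300 208 292
[300, np.float64(207.5)] axis across -9.6 29.2
[300, np.float64(292.5)] axis across -51.1 -9.2
330 208 292
[330, np.float64(207.5)] axis across -9.6 29.2
[330, np.float64(292.5)] axis across -51.1 -9.2
350 208 293
[350, np.float64(207.5)] axis across -9.6 29.3
[350, np.float64(293.5)] axis across -51.7 -9.7line.py:23: RuntimeWarning: invalid value encountered in scalar divide
  s=np.clip(110-g[y0-7:y0+8,x],0,None);y=(s*np.arange(y0-7,y0+8)).sum()/s.sum()
```

View pics/w19.png

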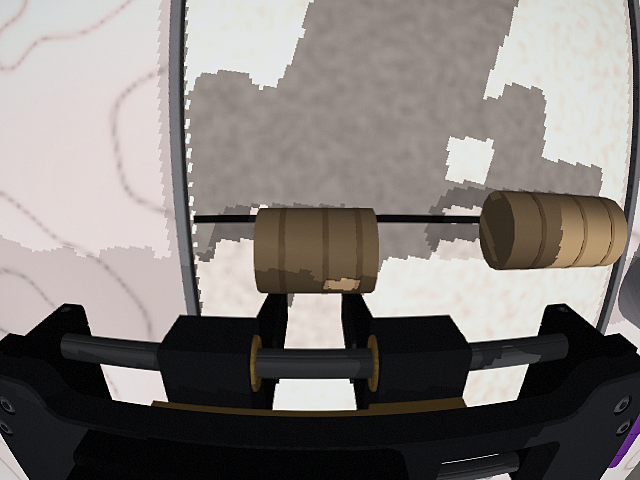

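```bash
python3 -c "
from line import *
linechk('wrist',cv2.imread('pics/w19.png'),get_obs(),[(215,218),(235,218),(390,218),(415,218)])
"
```

```text
line 215 218.69 -112.3 0.5
line 235 218.4 -102.0 0.5
line 390 218.17 -25.8 0.6
line 415 218.44 -13.0 0.6
```

Emit:
{"op": "servo_tool", "data": {"moves": [[[0,-0.009,0],[0,0,0]],[[0,-0.018,0],[0,0,0]],[[0,-0.026,0],[0,0,0]],[[0,-0.032,0],[0,0,0]],[[0,-0.036,0],[0,0,0]]]}}

```text
t: 24.3
ee_pos: [0.5196, -0.1174, 0.0262]
eef_rot: [[0.981, 0.194, 0.0], [0.194, -0.981, -0.0], [0.0, 0.0, -1.0]]
wrist_force: [1.0, 0.5, 0.1]
gripper_width: 0.0275
```

Emit:
{"op": "servo_tool", "data": {"moves": [[[0,0,0],[0,0,0]],[[0,0,0],[0,0,0]]]}}

```text
t: 24.55
ee_pos: [0.5196, -0.1176, 0.0262]
eef_rot: [[0.981, 0.193, 0.0], [0.193, -0.981, 0.0], [0.0, 0.0, -1.0]]
wrist_force: [-0.3, 0.0, 0.5]
gripper_width: 0.0278
```

```bash
python3 -c "
from line import *
plan(-63,-32,.026)
o,im=grab('wrist','w20')
cores('wrist',im,o,amin=1000)
linechk('wrist',im,o,[(215,252),(235,252),(390,252),(415,252)])
for x in(275,300,330,350):
  m=cv2.inRange(cv2.cvtColor(im,cv2.COLOR_BGR2HSV),(8,50,20),(28,255,255))[:,x];y=np.flatnonzero(m);y=y[(y>150)&(y<310)];print(x,y[0],y[-1]);tang('wrist',[[x,y[0]-.5],[x,y[-1]+.5]],o)
"
```

```text
t 24.55 tcp along -62.6 across -30.9 z 26.2 w 27.8 F [-0.3  0.   0.5]
 shift [-0.0016  0.0044  0.0007] turn [ 0.     -0.     -0.0007]
wrist ctr 527.9 -181.4 size 184.2 8.7 along -66.9 across -95.1 yaw rel 0.0 px [310. 409.]
wrist ctr 639.9 -62.5 size 105.3 40.0 along 66.1 across -0.2 yaw rel 0.0 px [547. 247.]
wrist ctr 514.2 -88.3 size 56.2 39.6 along -62.2 across -1.2 yaw rel -0.2 px [317. 252.]
line 215 248.42 -113.5 -6.1
line 235 nan nan nan
line 390 nan nan nan
line 415 nan nan nan
275 207 293
[275, np.float64(206.5)] axis across -0.1 38.7
[275, np.float64(293.5)] axis across -42.8 -0.8
300 207 292
[300, np.float64(206.5)] axis across -0.2 38.7
[300, np.float64(292.5)] axis across -42.1 -0.2
330 207 292
[330, np.float64(206.5)] axis across -0.2 38.7
[330, np.float64(292.5)] axis across -42.1 -0.2
350 207 293
[350, np.float64(206.5)] axis across -0.1 38.7
[350, np.float64(293.5)] axis across -42.7 -0.7line.py:23: RuntimeWarning: invalid value encountered in scalar divide
  s=np.clip(110-g[y0-7:y0+8,x],0,None);y=(s*np.arange(y0-7,y0+8)).sum()/s.sum()
```

View pics/w20.png

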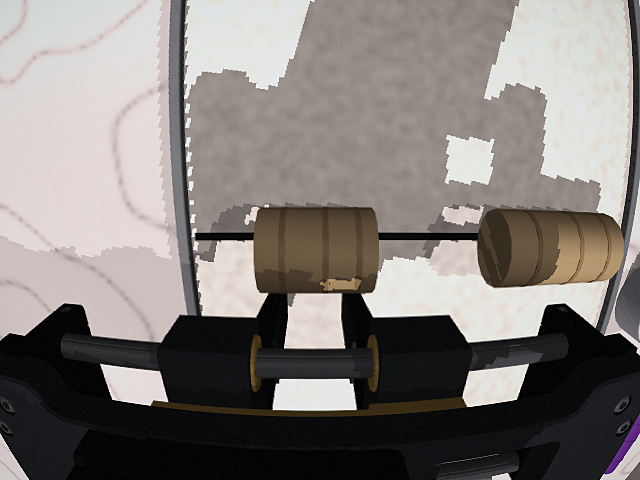

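Emit:
{"op": "servo_tool", "data": {"moves": [[[0,-0.001,0],[0,0,0]],[[0,-0.002,0],[0,0,0]],[[0,-0.003,0],[0,0,0]],[[0,-0.003,0],[0,0,0]]]}}

```text
t: 25.1
ee_pos: [0.5194, -0.1168, 0.0262]
eef_rot: [[0.981, 0.193, -0.0], [0.193, -0.981, 0.0], [-0.0, -0.0, -1.0]]
wrist_force: [-0.1, -0.4, -0.5]
gripper_width: 0.0278
```

Emit:
{"op": "servo_tool", "data": {"moves": [[[0,0.03,0],[0,0,0]],[[0,0.1,0],[0,0,0]],[[0,0.16,-0.2],[0,0,0]],[[0,0.16,-0.4],[0,0,0]],[[0,0.16,-0.5],[0,0,0]]]}}

```text
t: 25.72
ee_pos: [0.5289, -0.1581, 0.155]
eef_rot: [[0.981, 0.192, 0.005], [0.192, -0.981, -0.002], [0.004, 0.003, -1.0]]
wrist_force: [-0.2, 0.0, -0.7]
gripper_width: 0.0275
```

Emit:
{"op": "servo_tool", "data": {"moves": [[[0,0,-0.2],[0,0,0]],[[0,0,-0.4],[0,0,0]],[[0,0,-0.4],[0,0,0]],[[0,0,-0.4],[0,0,0]]]}}

```text
t: 26.22
ee_pos: [0.5271, -0.1568, 0.2508]
eef_rot: [[0.981, 0.193, -0.0], [0.193, -0.981, -0.0], [-0.0, 0.0, -1.0]]
wrist_force: [0.4, 0.2, -0.4]
gripper_width: 0.0278
```

```bash
python3 -c "
from line import *
plan(-63,-32,.026)
o,im=grab('wrist','w21')
cores('wrist',im,o,amin=1000)
o2,im2=grab('top','t21')
cores('top',im2)
m=cv2.inRange(cv2.cvtColor(im,cv2.COLOR_BGR2HSV),(8,50,20),(28,255,255))
for x in(295,305,325,335,410,430,450):
  y=np.flatnonzero(m[:270,x]);y=y[y>100];
  if len(y): print(x,y[0],y[-1]);tang('wrist',[[x,y[0]-.5],[x,y[-1]+.5]],o)
"
```

```text
t 26.23 tcp along -62.9 across -70.8 z 250.8 w 27.8 F [ 0.4  0.2 -0.4]
 shift [-5.000e-04 -1.554e-01  8.993e-01] turn [ 0.      0.0003 -0.0015]
wrist ctr 636.0 -63.1 size 84.9 37.3 along 62.1 across -0.0 yaw rel 0.1 px [428. 145.]
wrist ctr 513.2 -87.6 size 51.8 37.1 along -63.1 across -0.3 yaw rel 0.5 px [315. 141.]
top ctr 355.9 -552.3 size 66.7 29.5 along -307.5 across -425.6 yaw rel 7.9 px [601. 412.]
top ctr 369.3 -613.7 size 43.0 23.5 along -306.3 across -488.5 yaw rel -3.3 px [633. 405.]
top ctr 411.1 -599.4 size 28.8 43.7 along -262.5 across -482.6 yaw rel 84.4 px [625. 383.]
top ctr 448.1 -523.8 size 24.7 27.0 along -211.6 across -415.6 yaw rel -14.3 px [583. 362.]
top ctr 452.0 -582.1 size 41.1 31.3 along -219.0 across -473.5 yaw rel -0.2 px [614. 361.]
top ctr 512.8 -88.3 size 52.4 36.7 along -63.6 across -0.8 yaw rel 0.0 px [356. 323.]
top ctr 634.4 -63.9 size 77.0 36.5 along 60.5 across -0.5 yaw rel 0.0 px [344. 261.]
top ctr 721.3 52.7 size 30.5 28.1 along 168.3 across 97.1 yaw rel -9.9 px [286. 217.]
295 124 159
[295, np.float64(123.5)] axis across -0.4 37.6
[295, np.float64(159.5)] axis across -37.4 0.7
305 124 160
[305, np.float64(123.5)] axis across -0.5 37.5
[305, np.float64(160.5)] axis across -38.5 -0.4
325 124 160
[325, np.float64(123.5)] axis across -0.5 37.5
[325, np.float64(160.5)] axis across -38.5 -0.4
335 124 159
[335, np.float64(123.5)] axis across -0.4 37.6
[335, np.float64(159.5)] axis across -37.4 0.7
410 126 161
[410, np.float64(125.5)] axis across 0.1 38.1
[410, np.float64(161.5)] axis across -37.7 0.4
430 127 162
[430, np.float64(126.5)] axis across 0.3 38.3
[430, np.float64(162.5)] axis across -37.9 0.2
450 129 163
[450, np.float64(128.5)] axis across -0.4 37.6
[450, np.float64(163.5)] axis across -38.0 0.2
```

View pics/w21.png

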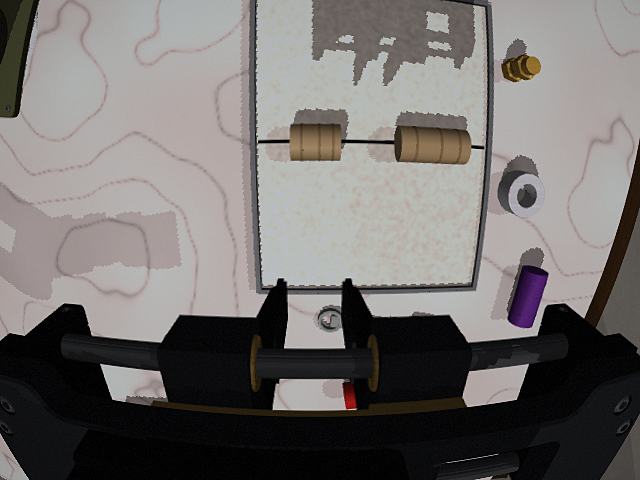

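View pics/t21.png

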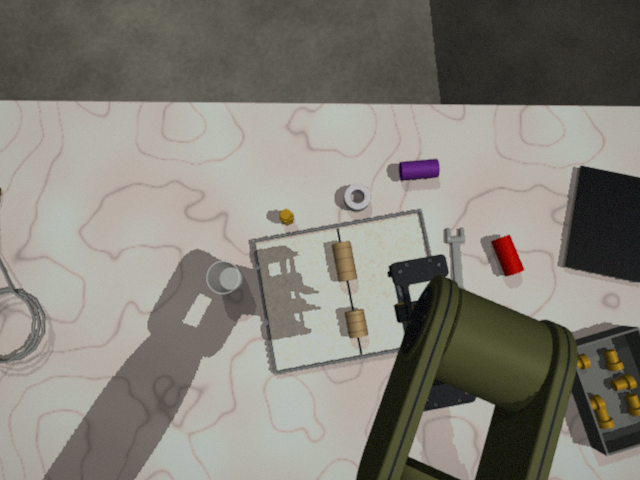

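Both cores lie on the line: long at pixel (344,261), short at (356,323) in the top view. The beaker, union, sleeve and spanner are at the same pixels as at the start, and the gripper is clear.

```bash
python3 -c "
from cell import *
print(get_obs()['t'],hand_in())"
```

```text
the job is handed in; nothing more can be done
26.325 None
```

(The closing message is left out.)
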